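Ready a steriliser case for loading: seat the indicator rod, try the lid, hold it open

ROBOT

A 7-joint arm with a two-finger parallel gripper is mounted at the origin on the work surface. World frame = base frame: x ahead of the robot, y to its left, z up, the work surface at z = 0. Lengths are in mm, angles in rad, forces in N, time in s.
With the tool pointing down it reaches from about 350 to 900 mm from the base axis. Payload 19.9 kg.
Tool frame: the origin (TCP) lies midway between the tips of the shut fingers; the grasp point (between the pads) lies 19 mm behind it; y points along the fingers, x is the direction in which the jaws open and shut, and the axes are right-handed (so a half turn about y gives the same grasp; the last joint's range is limited). The gripper opens to 85 mm and grips with 20 to 120 N. Pads are 22 mm wide; open, the fingers measure 114 mm over their backs; the gripper's body (76 mm by 85 mm) begins 54 mm behind the grasp point. The pads swing forward as they close: fully open they stand 13 mm farther back than shut.
Start: joints at [-0.042, 0.417, -0.01, 1.614, 0.005, 1.111, -0.053], TCP at [624.981, 0.003, 231.26] pointing down, gripper open.
Joint ranges: [-2.81, 2.81], [-0.39, 2.02], [-1.27, 1.25], [0.06, 2.57], [-1.19, 4.33], [0.19, 2], [-2.82, 2.82]. Speed limits (rad/s): [1.89, 1.89, 2.39, 2.39, 3.01, 3.01, 3.01].

INTERFACE

Orientations are given as a unit quaternion [x, y, z, w].
In Python, from rig import status, imaging, job_done, nets gives the robot as it stands.
- The arm moves only by the tool jog_arm, never from a script. Its argument "motion" is a list of rows, each an object with "linear": the shift along the tool's x, y, z in m, a list of three; "roll": the turn about the tool's y in degrees. In form: [{"linear": [x, y, z], "roll": roll}, ...]. A call has exactly 5 rows; each row is the pose to reach, as a shift and turn from the pose commanded when the call began, along the tool's axes at that moment; what a row does not reach only later rows make up. A row lasts 1/10 s, in which the tool goes at most 50 mm and 8.59 degrees, less where a joint would pass 70% of its speed; a pose out of reach is approached as far as the arm can. A call with a gripper value outside its range is refused whole. "gripper" is the opening in per cent of the stroke, from 0 (shut) to 100 (fully open), set as the call begins (left out, the last holds). The fingers move at their own pace and stop on an object; "newtons" is the grip in N (left out, the last holds). Time passes only in rows, so rows that repeat a pose let the fingers close, or fill a call up. It gives the time, the measured TCP pose, the force and the opening at its end, in the units of the state.
- status.get_obs(): the state, without advancing time (a new reading comes with each control period).
- imaging.camera(name): name is "scene" or "side" or "wrist"; returns (picture, depth): 420x560x3 uint8, red, green, blue; 420x560 float32, mm along the optical axis (not along the pixel's ray), 0 where there is no reading.
- imaging.get_calibration(name): a dict with "K" (3x3 intrinsics, pixels), "pose" (4x4, takes a point from camera to world coordinates). Camera axes: x right, y down, z forward; pixel columns grow to the right and rows downward; lengths in mm; the calibration is good to about 2 mm. A picture is of the moment at which its call begins: read the wrist's pose just before it. get_calibration takes no time and is no camera call; for the wrist camera it gives the pose at the moment of the call.
- job_done(): hands the job in, once; it reports no verdict.
Trained networks look in the newest picture that a camera, given by its name, has taken for a name from the list of things; names that differ only in an ending like _2 or _b are one class to them, and where a whole thing is asked for, a point or a joint stands for the part that bears it (a point fixed in the world has none). Each returns a list of dicts, best first, with "p" (0 to 1); they miss things now and then, are a little off and sometimes report something else, mostly with a low value. They report only what shows in the picture. A call takes as long as a camera call. They do not tell look-alikes from the thing itself.
- nets.boxes_of(target, camera): "point" ([column, row] in pixels, amid what is visible of it).
- nets.masks_of(target, camera): "pixels" (420x560 bool, what is visible of it) and "point" ([column, row] in pixels, amid what is visible of it).
The state is a dict: "time": time; "joint_positions": joint angles; "qd": joint speeds; "joint_torque": joint torques, N m; "ee_pos": TCP position; "tcp_rot": TCP orientation; "force": force on the tool from outside, world axes, zero at the start; "wrist_torque": the same for the moment, N m; "opening": finger opening in mm.
Only numpy, scipy, OpenCV 4.12 (cv2) and the standard library are available. Lean on these libraries where they do the work, as an engineer would, in place of code of your own. Each camera call takes 0.05 s, during which the arm holds its last target. There are 200 camera calls.

TASK

To ready the steriliser case for loading, first slide the indicator rod all the way down into the holder tube on the side of the case and let go of it. Then, before touching the catch, tug the lid up by its handle to find out whether it is caught; if it is, slide the catch knob to the far end of its slot to release it. Lift the lid by the handle to about 60 degrees and finish while still holding it open there, since it falls shut by itself; leave the basket, beaker and bottle where they are.

Things in the scene. Friction and masses are not known exactly. Their poses are not given: they have to be found in the camera images.
- rod: the loose indicator rod, standing upright in a white block stand (70 x 70 x 40 mm, fixed, either left or right of the case; its bore is 20 mm wide and 34 mm deep). Steel shank 16 mm in diameter and 72 mm long with a 2 mm chamfered foot, then a round grey plastic head 22 mm in diameter and 30 mm tall; 102 mm in all, about 70 g. Origin at the centre of its foot, z along the rod to the head. In the stand the foot is 6 mm above the counter
- rod_top (a point): the centre of the top of the rod's head
- case: the steriliser case: an aluminium box 150 mm deep (x) by 280 mm wide (y) by 90 mm tall, fixed to the counter, its lid on top reaching to 103 mm. Origin under its centre, on the counter; its -x axis points out of its front, where handle and latch housing are (roughly to the robot), its +y axis to its left side, where the holder tube is
- holder_mouth (a point): centre of the mouth of the holder tube, a dark steel square block 36 x 36 mm, 70 mm tall, standing at the case's left (+y) side. Round bore 18 mm in diameter with a 2 mm chamfer, straight down, 60 mm deep, closed below: with the rod fully home its foot is 60 mm below this point and 12 mm of the shank still shows
- lid (a joint): angle of the lid (rad): 0 shut, grows as it opens, stop at 1.4. The hinge lies along the case's y axis at the rear. A caught lid has play: it lifts to about 0.035 (6 to 7 mm at the handle) and stops there firmly. A free lid goes on up with about 2 to 3 N at the handle; at every angle it falls shut when let go. The catch does not re-engage by itself
- lid_handle (a point): middle of the lid's handle bar, a round steel bar 10 mm thick running along the case's y axis, 100 mm between its ends, held 42 mm in front of the lid's front edge (37 mm of free gap between bar and lid edge, free air before it and below it down to the counter). 195 mm from the hinge axis. At lid angle 0 it is 95 mm above the counter
- lid_hinge (a point): a point on the lid's hinge axis, midway along it, at the rear of the case (75 mm behind its centre), 90 mm above the counter. Seen along the hinge, the handle bar lies 195 mm before it and 5 mm above it when shut, and swings up about it
- catch (a joint): travel of the catch knob (m): 0 to 0.024, grows as the knob slides to the case's right (its -y axis, away from the handle). It starts at 0 to 0.004 whether or not the lid is caught: a tongue hidden inside the housing may or may not be under the lid's lug, and only a tug on the lid tells. Sliding the knob to the far end (0.018 or more) pushes the tongue clear, and it stays clear. Needs about 3 to 4 N; the knob stays where it is left
- catch_knob (a point): centre of the top of the catch knob, an upright dark steel post 12 x 12 mm, 32 mm tall, on top of the dark steel latch housing at the right of the case's front; the housing's top is 98 mm above the counter, the lid's thin tab beside it reaches 100 mm. 88 mm to the right (-y) of the case's middle when at 0
- basket: bystander: slatted steel basket 120 x 140 x 70 mm, upright, on the side of the case where the stand is not; origin under its centre
- beaker: bystander: glass beaker, 70 mm across, 90 mm tall, behind the case; origin under its centre
- bottle: bystander: white plastic bottle, 60 mm across, 140 mm tall, behind the case; origin under its centre
Mind the look-alikes: they are no part of the job. What is shaped like the rod but yellow is not meant.

How it is judged:
By the outcome, as a careful person would: the job done as asked, in the order asked, and still so for the second after the job is handed in, while the arm keeps its last pose, push and grip.
It also fails if it takes over 69 s, if anything falls off the work surface, if the arm or the gripper's body presses on something with over 40 N, if the wrist force passes 120 N, or if a joint passes its speed limit or range.

## Working session

There is one attempt and no reset: what is moved stays moved. The work goes in short steps, Python scripts to look and compute and a tool call to move; the robot and the scene stay as the last step left them, time stands still between calls to the robot, and variables do not carry over. Pictures are saved under pics/ and viewed, about 8 in all and at most 12, crops included, and the job is handed in when it is done.

Besides the shell and the picture viewer there is one more tool, called after "Request:" by a JSON object that holds its "method" and its "body". jog_arm: Moves the arm, as the interface text tells. Its arguments: {"type":"object","properties":{"motion":{"type":"array"},"gripper":{"type":"number"},"newtons":{"type":"number"}},"required":["motion"]}

```bash
ls; mkdir -p pics
cat > h.py <<'E'
import numpy as np, cv2
from rig import status, imaging, nets
from scipy.spatial.transform import Rotation as R
def shot(n,f=None):
    c=imaging.get_calibration(n); rgb,d=imaging.camera(n)
    if f: cv2.imwrite('pics/'+f,rgb[:,:,::-1])
    return rgb,d,np.array(c['K']),np.array(c['pose'])
def pts(d,K,P,mask=None):
    v,u=np.nonzero((d>0) if mask is None else (mask&(d>0)))
    z=d[v,u]; X=np.c_[(u-K[0,2])*z/K[0,0],(v-K[1,2])*z/K[1,1],z]
    return X@P[:3,:3].T+P[:3,3],u,v
def ray(u,v,K,P,h):
    r=P[:3,:3]@np.linalg.solve(K,[u,v,1.]);o=P[:3,3]
    return o+r*(h-o[2])/r[2]
E
cat > a.py <<'E'
from h import *
o=status.get_obs();print(o)
ims=[]
for n in ['scene','side']:
    rgb,d,K,P=shot(n,n+'0.png')
    print(n,P[:3,3].round(),P[:3,2].round(2))
    for t in ['rod','holder_mouth','lid_handle','catch_knob','lid','case','basket']:
        for r in nets.masks_of(t,n)[:3]:
            p,u,v=pts(d,K,P,r['pixels'])
            if len(p): print(t,round(r['p'],2),np.round(r['point']),len(p),np.median(p,0).round(),np.percentile(p,3,axis=0).round(),np.percentile(p,97,axis=0).round(), rgb[r['pixels']].mean(0).round())
E
python3 a.py
```

```text
pics
{'time': 0.0, 'joint_positions': array([-0.04148839,  0.41800447, -0.01033249,  1.61418882,  0.00472605,
        1.11072689, -0.05299605]), 'qd': array([ 1.09607107e-03,  1.30145981e-03, -8.35953861e-05, -4.60029804e-04,
       -3.82516331e-04, -7.47103269e-04, -5.07124774e-04]), 'joint_torque': array([ 3.43503270e-04, -8.64444852e+01,  6.79280274e-01, -4.34903777e+01,
        1.92400004e-02,  7.37222959e-03,  1.31192037e-04]), 'ee_pos': array([ 6.24633653e+02, -8.53593694e-03,  2.30634965e+02]), 'tcp_rot': array([ 7.07144331e-01, -4.45596626e-04, -4.73304350e-04, -7.07068931e-01]), 'force': array([-0.30569934, -0.35385689,  0.71921907]), 'wrist_torque': array([ 0.03985048, -0.02415008,  0.00556541]), 'opening': 85.34625465190123}
scene [1450.  -50.  777.] [-0.78  0.06 -0.62]
rod 0.74 [109. 221.] 291 [ 573. -374.   67.] [ 561. -386.    5.] [ 578. -367.  105.] [110.  98.  25.]
rod 0.58 [121. 192.] 161 [ 484. -356.   90.] [ 475. -366.   48.] [ 490. -349.  111.] [67. 70. 74.]
rod 0.55 [245. 208.] 5585 [604. -50. 104.] [ 484. -179.   97.] [681.  81. 107.] [137. 148. 150.]
holder_mou
[... 1047 characters left out ...]
d 0.44 [340. 208.] 937 [788.  79.  63.] [761.  68.   6.] [818. 132.  90.] [116. 125. 130.]
holder_mouth 0.88 [258. 267.] 10243 [ 580. -130.  100.] [ 475. -196.   13.] [670.  70. 104.] [130. 139. 138.]
lid_handle 0.95 [264. 252.] 7186 [588. -85. 101.] [ 487. -189.   97.] [671.  76. 104.] [141. 150. 149.]
lid_handle 0.74 [339. 212.] 921 [788.  79.  63.] [761.  68.   6.] [819. 132.  90.] [116. 125. 130.]
lid 0.84 [259. 248.] 7453 [586. -84. 101.] [ 483. -189.   92.] [673.  81. 104.] [140. 149. 148.]
case 0.63 [259. 265.] 10270 [ 579. -130.  100.] [ 476. -196.   13.] [668.  70. 104.] [130. 139. 138.]
basket 0.76 [226. 170.] 1796 [496. 323.  34.] [443. 287.   0.] [557. 431.  70.] [114. 114. 118.]
```

View pics/scene0.png

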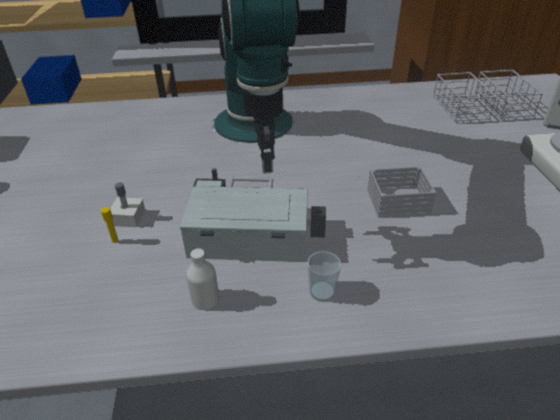

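View pics/side0.png

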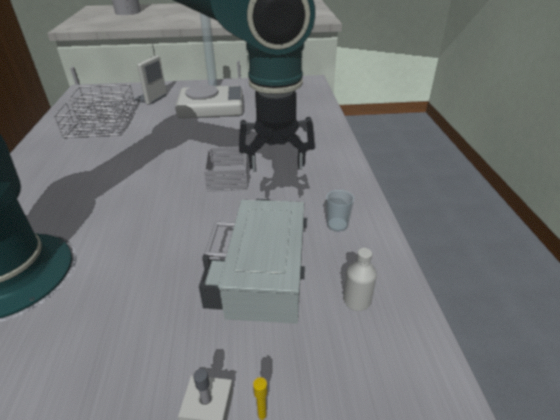

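```bash
cat > b.py <<'E'
from h import *
for n in ['scene','side']:
    rgb,d,K,P=shot(n)
    p,u,v=pts(d,K,P)
    m=(p[:,2]>98)&(p[:,2]<110)&(abs(p[:,1]+50)<160)&(p[:,0]>505)&(p[:,0]<700)
    (c,s,a)=cv2.minAreaRect(p[m,:2].astype(np.float32)); print(n,'lid rect',np.round(c,1),np.round(s,1),round(a,2),p[m,2].mean())
    q=(p[:,2]>100)&(abs(p[:,0]-482)<25)&(abs(p[:,1]+360)<25); print('rodtop',p[q].min(0).round(1),p[q].max(0).round(1),np.median(p[q],0).round(1))
    q=(p[:,2]>62)&(p[:,2]<76)&(p[:,1]>90)&(p[:,1]<150)&(p[:,0]>500)&(p[:,0]<720); 
    if q.sum(): print('holder',q.sum(),p[q].min(0).round(1),p[q].max(0).round(1),np.median(p[q],0).round(1))
    q=(p[:,2]>122)&(p[:,2]<140)&(abs(p[:,0]-480)<30)&(abs(p[:,1]+125)<40); 
    if q.sum(): print('knob',q.sum(),p[q].min(0).round(1),p[q].max(0).round(1),np.median(p[q],0).round(1))
    q=(p[:,2]>88)&(p[:,2]<106)&(p[:,0]>440)&(p[:,0]<500)&(abs(p[:,1]+30)<80); 
    if q.sum(): print('bar',q.sum(),p[q].min(0).round(1),p[q].max(0).round(1),np.median(p[q],0).round(1),np.polyfit(p[q,1],p[q,0],1))
rgb,d,K,P=shot('wrist','w0.png'); print(P.round(3).tolist(),K.tolist())
E
python3 b.py
```

```text
scene lid rect [585.4 -46.2] [284.2 179. ] 80.85 103.83935000199486
rodtop [ 467.4 -368.7  100.2] [ 491.5 -347.4  113.2] [ 483.4 -356.4  108.4]
holder 186 [574.9 104.6  62.3] [616.6 143.4  75.8] [598.7 123.8  71.8]
knob 29 [ 468.4 -125.6  123.2] [ 482.3 -114.8  135.6] [ 476.7 -119.7  130.8]
bar 221 [ 467.8 -107.9   88.8] [499.8  23.8 105.4] [481.2 -47.2 100.8] [3.03137008e-02 4.83190974e+02]
side lid rect [585.5 -47.8] [286.5 177.5] 80.72 101.23592669945803
rodtop [ 470.1 -371.4  100.6] [ 490.  -349.4  110. ] [ 479.9 -361.6  107.7]
holder 20 [581.8 134.4  67.8] [615.  142.   71.6] [603.4 138.4  69.4]
knob 45 [ 469.4 -129.6  122.1] [ 482.3 -115.4  132.5] [ 476.  -124.8  128.7]
bar 254 [ 468.2 -109.4   91.8] [499.9  20.5 101.6] [483.3 -58.   98.5] [2.02503617e-02 4.85008290e+02]
[[1.0, 0.001, -0.001, 624.664], [0.001, -0.95, -0.312, 79.621], [-0.001, 0.312, -0.95, 373.148], [0.0, 0.0, 0.0, 1.0]] [[324.1905323982384, 0.0, 281.08471960243253], [0.0, 324.1905323982384, 215.4531528132145], [0.0, 0.0, 1.0]]
```

View pics/w0.png

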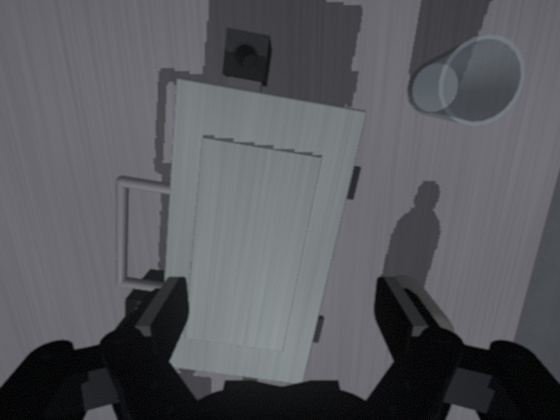

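Run:
```python
from h import *
c=imaging.get_calibration('wrist');K=np.array(c['K']);P=np.array(c['pose'])
for n,u,v,h in [('lidFL',178,80,103),('lidRL',364,110,103),('lidRR',303,383,103),('barL',121,179,95),('barR',122,284,95),('blk1',227,29,70),('blk2',271,36,70),('blk3',266,84,70),('blk4',222,76,70),('bore',247,55,70)]:
    print(n,ray(u,v,K,P,h).round(1))
```

```text
lidFL [544.8 100.7 103. ]
lidRL [690.1  78.9 103. ]
lidRR [ 647.9 -195.5  103. ]
barL [485.   21.4  95. ]
barR [470.1 -82.1  95. ]
blk1 [579.5 142.4  70. ]
blk2 [615.9 137.3  70. ]
blk3 [611.2 100.1  70. ]
blk4 [573.4 106.5  70. ]
bore [595.5 122.9  70. ]
```

Request:
{"method": "jog_arm", "body": {"motion": [{"linear": [-0.018,0,-0.045],"roll": 0},{"linear": [-0.036,0,-0.09],"roll": 0},{"linear": [-0.054,0,-0.135],"roll": 0},{"linear": [-0.072,0,-0.18],"roll": 0},{"linear": [-0.09,0,-0.225],"roll": 0}], "gripper": 80}}

```text
time: 1.45
ee_pos: [534.0, -226.7, 231.5]
tcp_rot: [0.707, 0.0, 0.0, -0.707]
force: [0.2, -0.5, -0.6]
opening: 68.0
```

Request:
{"method": "jog_arm", "body": {"motion": [{"linear": [-0.018,0,-0.045],"roll": 2},{"linear": [-0.036,0,-0.09],"roll": 5},{"linear": [-0.054,0.02,-0.135],"roll": 8.6},{"linear": [-0.054,0.031,-0.135],"roll": 8.6},{"linear": [-0.054,0.031,-0.135],"roll": 8.6}]}}

```text
time: 1.95
ee_pos: [479.6, -360.6, 198.7]
tcp_rot: [-0.705, 0.055, -0.053, 0.705]
force: [0.4, 1.7, 0.3]
opening: 68.2
```

Run:
```python
from h import *
o=status.get_obs();print(o['time'],o['ee_pos'],o['tcp_rot'],o['force'],o['joint_positions'].round(2))
rgb,d,K,P=shot('wrist','w1.png')
p,u,v=pts(d,K,P)
q=(p[:,2]>98)&(p[:,2]<115)&(abs(p[:,0]-481)<30)&(abs(p[:,1]+360)<30)
print(q.sum(),p[q].min(0).round(1),p[q].max(0).round(1),np.median(p[q],0).round(1),u[q].mean(),v[q].mean())
m=np.zeros(d.shape,np.uint8); m[v[q],u[q]]=1
print(cv2.minEnclosingCircle(np.c_[u[q],v[q]].astype(np.float32)))
```

```text
1.95 [ 479.63969523 -360.60185057  198.65114729] [-0.7046974   0.0546611  -0.05285376  0.70542201] [0.35230785 1.69190104 0.32449156] [ 0.47  0.41  0.16  1.71 -0.07  1.03  0.5 ]
649 [ 466.7 -370.1   98. ] [ 487.8 -348.7  109.1] [ 477.5 -358.   107. ] 278.5531587057011 216.16795069337442
((278.5, 216.25), 14.758572578430176)
```

View pics/w1.png

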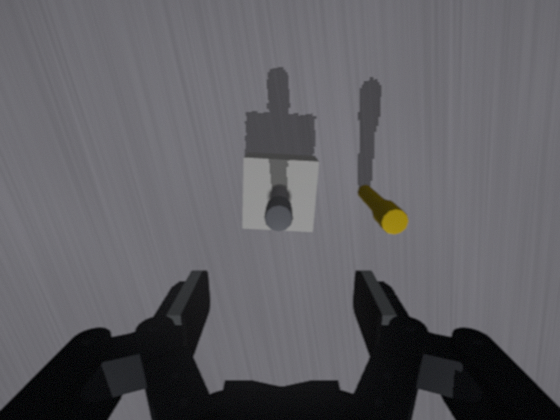

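Request:
{"method": "jog_arm", "body": {"motion": [{"linear": [-0.002,0.03,0.002],"roll": 0},{"linear": [-0.002,0.06,0.002],"roll": 0},{"linear": [-0.002,0.09,0.002],"roll": 0},{"linear": [-0.002,0.115,0.002],"roll": 0},{"linear": [-0.002,0.124,0.002],"roll": 0}]}}

```text
time: 2.5
ee_pos: [479.7, -355.9, 74.9]
tcp_rot: [-0.705, 0.053, -0.052, 0.706]
force: [0.3, -0.3, 0.6]
opening: 68.2
```

Request:
{"method": "jog_arm", "body": {"motion": [{"linear": [0,0,0],"roll": 0},{"linear": [0,0,0],"roll": 0},{"linear": [0,0,0],"roll": 0},{"linear": [0,0,0],"roll": 0},{"linear": [0,0,0],"roll": 0}], "gripper": 0, "newtons": 40}}

```text
time: 3.0
ee_pos: [479.7, -358.2, 77.8]
tcp_rot: [0.705, -0.053, 0.054, -0.705]
force: [-2.6, 1.0, 8.7]
opening: 20.9
```

Request:
{"method": "jog_arm", "body": {"motion": [{"linear": [0,-0.02,0],"roll": 0},{"linear": [0,-0.05,0],"roll": 0},{"linear": [0,-0.09,0],"roll": 0},{"linear": [0,-0.13,0],"roll": 0},{"linear": [0,-0.15,0],"roll": 0}]}}

```text
time: 3.5
ee_pos: [480.1, -358.4, 230.8]
tcp_rot: [0.706, -0.052, 0.055, -0.704]
force: [1.1, -0.7, -1.0]
opening: 20.9
```

Request:
{"method": "jog_arm", "body": {"motion": [{"linear": [0.003,0,0.03],"roll": 0},{"linear": [0.006,0,0.065],"roll": 0},{"linear": [0.01,0,0.105],"roll": 0},{"linear": [0.013,0,0.145],"roll": 0},{"linear": [0.017,0,0.185],"roll": 0}]}}

```text
time: 4.0
ee_pos: [524.0, -175.9, 227.3]
tcp_rot: [0.705, -0.053, 0.054, -0.705]
force: [-0.7, 0.0, -0.8]
opening: 20.5
```

Request:
{"method": "jog_arm", "body": {"motion": [{"linear": [0.003,0,0.04],"roll": 0},{"linear": [0.006,0,0.08],"roll": 0},{"linear": [0.01,0,0.12],"roll": 0},{"linear": [0.013,0,0.16],"roll": 0},{"linear": [0.017,0,0.2],"roll": 0}]}}

```text
time: 4.5
ee_pos: [570.7, 19.5, 227.3]
tcp_rot: [-0.705, 0.053, -0.054, 0.705]
force: [0.7, -0.6, 0.0]
opening: 20.7
```

Request:
{"method": "jog_arm", "body": {"motion": [{"linear": [0.003,0,0.04],"roll": 0},{"linear": [0.006,0,0.08],"roll": 0},{"linear": [0.008,0,0.1],"roll": 0},{"linear": [0.009,0,0.108],"roll": 0},{"linear": [0.009,0,0.108],"roll": 0}]}}

```text
time: 5.0
ee_pos: [595.6, 123.9, 226.6]
tcp_rot: [-0.705, 0.052, -0.053, 0.705]
force: [-0.6, -0.5, -1.0]
opening: 20.8
```

Run:
```python
from h import *
o=status.get_obs();print(o['time'],o['ee_pos'],o['tcp_rot'],o['force'],o['joint_positions'].round(2),o['opening'])
rgb,d,K,P=shot('wrist','w2.png')
print(P.round(3).tolist())
np.savez('w2.npz',d=d,K=K,P=P)
```

```text
5.0 [595.60645923 123.89282379 226.64823567] [-0.70511527  0.05247246 -0.05276348  0.70517736] [-0.5736883  -0.50108391 -1.02647867] [-0.22  0.39 -0.05  1.66  0.02  1.09 -0.42] 20.758289246352412
[[0.989, -0.14, -0.046, 607.124], [-0.147, -0.94, -0.309, 202.583], [-0.001, 0.312, -0.95, 368.533], [0.0, 0.0, 0.0, 1.0]]
```

View pics/w2.png

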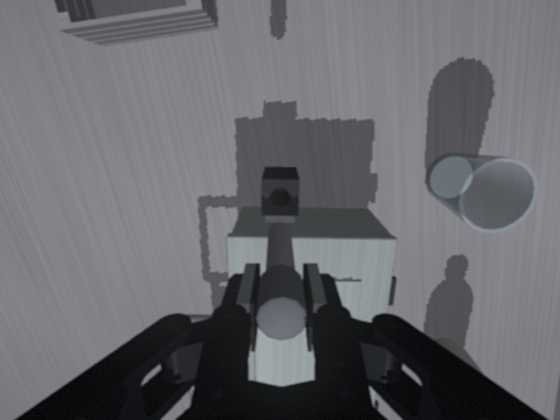

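Run:
```python
from h import *
im=cv2.imread('pics/w2.png'); c=im[155:345,230:340]
g=cv2.convertScaleAbs(c,alpha=1.8,beta=20)
cv2.imwrite('pics/w2c.png',cv2.resize(g,None,fx=4,fy=3.1,interpolation=cv2.INTER_CUBIC)[:590])
```

```text
(no output)
```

View pics/w2c.png

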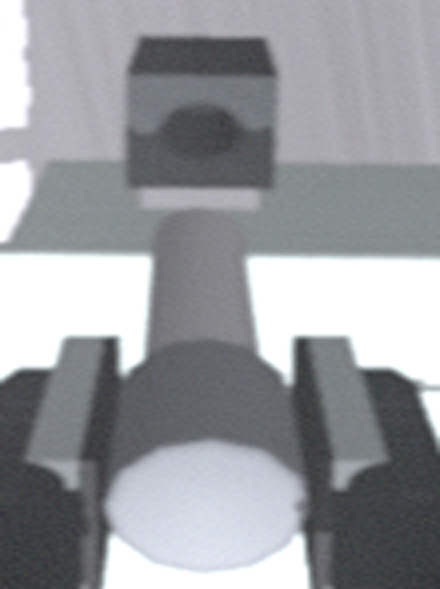

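Run:
```python
from h import *
z=np.load('w2.npz');d,K,P=z['d'],z['K'],z['P']
T=np.array([595.6,123.9,226.6]); Rx=R.from_quat([-0.70511527,0.05247246,-0.05276348,0.70517736]).as_matrix()
def tl(w): return (Rx.T@(w-T)).round(1)
p,u,v=pts(d,K,P)
q=(abs(u-281)<14)&(abs(v-318)<12); print('head top',np.median(p[q],0).round(1)); ht=np.median(p[q,2])
q=(abs(u-280)<5)&(abs(v-226)<3); print('foot shank depth',np.median(p[q],0).round(1))
print('axes',Rx.round(3).tolist())
for h in (ht,256.8): print('headtop tool',tl(ray(281.5,317.9,K,P,h)))
for h in (ht-102,154.8):
  print('foot far rim tool',tl(ray(279.75,222.1,K,P,h)))
for n,a in dict(bore=(280,197.3),a=(262.5,178.5),b=(298,178.5),c=(261.3,215.3),d=(298.3,215.3)).items(): w=ray(*a,K,P,70); print(n,w.round(1),tl(w))
```

```text
head top [595.1 122.5 256. ]
foot shank depth [595.5 129.5 166. ]
axes [[0.989, 0.0, 0.148], [-0.148, 0.0, 0.989], [0.0, -1.0, 0.0]]
headtop tool [ -0.1 -29.4  -1.4]
headtop tool [ -0.1 -30.2  -0.9]
foot far rim tool [-1.3 72.6  4.1]
foot far rim tool [-1.3 71.8  4.4]
bore [594.2 123.7  70. ] [ -1.4 156.6  -0.4]
a [580.7 144.1  70. ] [-17.8 156.6  17.7]
b [613.5 139.2  70. ] [ 15.4 156.6  17.8]
c [573.6 108.5  70. ] [-19.6 156.6 -18.5]
d [609.  103.3  70. ] [ 16.3 156.6 -18.4]
```

Request:
{"method": "jog_arm", "body": {"motion": [{"linear": [0,0.02,0.002],"roll": 0},{"linear": [0,0.045,0.002],"roll": 0},{"linear": [0,0.065,0.002],"roll": 0},{"linear": [0,0.078,0.002],"roll": 0},{"linear": [0,0.082,0.002],"roll": 0}]}}

```text
time: 5.55
ee_pos: [595.4, 123.9, 143.3]
tcp_rot: [0.705, -0.054, 0.053, -0.705]
force: [-1.0, -0.5, -0.8]
opening: 20.8
```

Request:
{"method": "jog_arm", "body": {"motion": [{"linear": [0,0.003,0],"roll": 0},{"linear": [0,0.006,0],"roll": 0},{"linear": [0,0.009,0],"roll": 0},{"linear": [0,0.012,0],"roll": 0},{"linear": [0,0.015,0],"roll": 0}]}}

```text
time: 6.05
ee_pos: [595.9, 125.3, 129.3]
tcp_rot: [-0.705, 0.053, -0.053, 0.705]
force: [-0.7, -1.2, -0.7]
opening: 20.6
```

Request:
{"method": "jog_arm", "body": {"motion": [{"linear": [0,0.007,0],"roll": 0},{"linear": [0,0.014,0],"roll": 0},{"linear": [0,0.021,0],"roll": 0},{"linear": [0,0.028,0],"roll": 0},{"linear": [0,0.035,0],"roll": 0}]}}

```text
time: 6.55
ee_pos: [595.7, 125.3, 93.5]
tcp_rot: [0.705, -0.053, 0.053, -0.705]
force: [1.1, 0.7, -0.7]
opening: 20.7
```

Request:
{"method": "jog_arm", "body": {"motion": [{"linear": [0,0.003,0],"roll": 0},{"linear": [0,0.006,0],"roll": 0},{"linear": [0,0.008,0],"roll": 0},{"linear": [0,0.01,0],"roll": 0},{"linear": [0,0.011,0],"roll": 0}]}}

```text
time: 7.05
ee_pos: [595.9, 125.3, 83.2]
tcp_rot: [0.705, -0.053, 0.053, -0.705]
force: [-0.3, -0.5, -1.4]
opening: 20.9
```

Nearly home with no resistance; press until contact shows.

Request:
{"method": "jog_arm", "body": {"motion": [{"linear": [0,0.001,0],"roll": 0},{"linear": [0,0.002,0],"roll": 0},{"linear": [0,0.002,0],"roll": 0},{"linear": [0,0.003,0],"roll": 0},{"linear": [0,0.003,0],"roll": 0}]}}

```text
time: 7.55
ee_pos: [596.5, 125.6, 81.7]
tcp_rot: [-0.705, 0.052, -0.054, 0.705]
force: [-4.3, -0.3, 18.2]
opening: 20.7
```

Request:
{"method": "jog_arm", "body": {"motion": [{"linear": [0,-0.002,0],"roll": 0},{"linear": [0,-0.002,0],"roll": 0},{"linear": [0,-0.002,0],"roll": 0},{"linear": [0,-0.002,0],"roll": 0},{"linear": [0,-0.002,0],"roll": 0}], "gripper": 60}}

```text
time: 8.05
ee_pos: [595.7, 125.2, 82.1]
tcp_rot: [0.705, -0.053, 0.053, -0.705]
force: [1.0, 0.4, -0.1]
opening: 51.3
```

Request:
{"method": "jog_arm", "body": {"motion": [{"linear": [0,-0.02,0],"roll": 0},{"linear": [0,-0.045,0],"roll": 0},{"linear": [0,-0.075,0],"roll": 0},{"linear": [0,-0.095,0],"roll": 0},{"linear": [0,-0.1,0],"roll": 0}]}}

```text
time: 8.55
ee_pos: [596.8, 125.5, 184.6]
tcp_rot: [-0.705, 0.052, -0.054, 0.705]
force: [-0.0, -0.3, 0.3]
opening: 51.2
```

```bash
cat > c.py <<'E'
from h import *
import sys
o=status.get_obs();T=o['ee_pos'];Rx=R.from_quat(o['tcp_rot']).as_matrix();print(o['time'],T,o['opening'])
rgb,d,K,P=shot('wrist',sys.argv[1])
np.savez('w.npz',d=d,K=K,P=P,T=T,Rx=Rx)
p,u,v=pts(d,K,P); t=(p-T)@Rx
E
(cat c.py; cat <<'E'
q=(p[:,2]>95)&(abs(t[:,0])<20)&(abs(t[:,2])<20)
print('head',q.sum(),p[q].max(0).round(1),np.percentile(p[q,2],[50,90,97]),np.median(t[q],0).round(1))
E
)>d.py; python3 d.py w3.png
```

```text
8.55 [596.78386819 125.50303122 184.60200256] 51.15192720648931
head 8214 [618.9 146.8 276.9] [264.51823334 271.67641565 273.97504612] [ -0.7 -79.9  10.6]
```

Run:
```python
from h import *
z=np.load('w.npz');p,u,v=pts(z['d'],z['K'],z['P']);t=(p-z['T'])@z['Rx']
q=(p[:,2]>95)&(p[:,2]<125)&(abs(t[:,0])<18)&(abs(t[:,2])<18)&(t[:,2]>-11)
print(q.sum(),np.percentile(p[q,2],[10,50,90]),np.median(t[q],0).round(1),[u[q].min(),u[q].max(),v[q].min(),v[q].max()])
```

```text
799 [102.96175733 111.0427555  111.94333491] [-3.3 73.5  0.1] [np.int64(262), np.int64(291), np.int64(210), np.int64(242)]
```

View pics/w3.png

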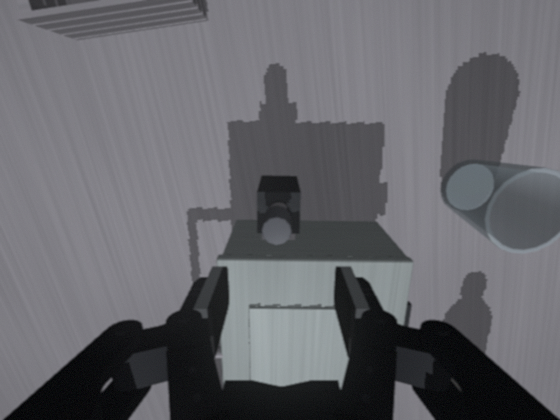

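Request:
{"method": "jog_arm", "body": {"motion": [{"linear": [-0.02,0,-0.036],"roll": 0},{"linear": [-0.042,0,-0.076],"roll": 0},{"linear": [-0.064,0,-0.116],"roll": 0},{"linear": [-0.084,0,-0.152],"roll": 0},{"linear": [-0.094,0,-0.171],"roll": 0}], "gripper": 40}}

```text
time: 9.1
ee_pos: [474.8, -32.3, 181.3]
tcp_rot: [0.705, -0.055, 0.053, -0.705]
force: [1.1, 0.6, -0.1]
opening: 34.4
```

Request:
{"method": "jog_arm", "body": {"motion": [{"linear": [0,0,0],"roll": 0},{"linear": [0,0,0],"roll": 0},{"linear": [0,0,0],"roll": 0},{"linear": [0,0,0],"roll": 0},{"linear": [0,0,0],"roll": 0}]}}

```text
time: 9.6
ee_pos: [477.5, -29.2, 182.0]
tcp_rot: [0.705, -0.053, 0.052, -0.705]
force: [-0.2, 0.1, -0.4]
opening: 34.4
```

```bash
(cat c.py; cat <<'E'
q=(p[:,2]>86)&(p[:,2]<108)&(abs(t[:,0])<25)&(abs(t[:,2])<60)
print('bar',q.sum(),np.median(p[q],0).round(1),np.percentile(t[q],[5,50,95],axis=0).round(1))
if q.sum(): print(np.polyfit(t[q,2],t[q,0],1))
E
)>e.py; python3 e.py w4.png
```

```text
9.6 [477.52357683 -29.15809223 182.00336061] 34.397985813476325
bar 2582 [481.  -21.1  98.4] [[ -4.1  82.1 -50.4]
 [  2.   83.6   8.2]
 [ 21.6  86.5  52.7]]
[0.01096479 4.36881758]
```

View pics/w4.png

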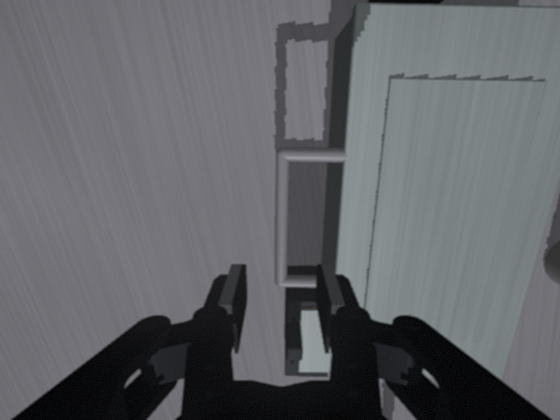

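Request:
{"method": "jog_arm", "body": {"motion": [{"linear": [0,0.025,0],"roll": 0},{"linear": [0,0.05,0],"roll": 0},{"linear": [0,0.075,0],"roll": 0},{"linear": [0,0.095,0],"roll": 0},{"linear": [0,0.105,0],"roll": 0}]}}

```text
time: 10.15
ee_pos: [476.7, -29.5, 75.7]
tcp_rot: [0.705, -0.054, 0.052, -0.705]
force: [0.6, -0.4, 1.5]
opening: 34.4
```

Request:
{"method": "jog_arm", "body": {"motion": [{"linear": [0,0,0],"roll": 0},{"linear": [0,0,0],"roll": 0},{"linear": [0,0,0],"roll": 0},{"linear": [0,0,0],"roll": 0},{"linear": [0,0,0],"roll": 0}], "gripper": 0, "newtons": 40}}

```text
time: 10.65
ee_pos: [477.7, -29.7, 77.8]
tcp_rot: [-0.705, 0.053, -0.053, 0.705]
force: [0.2, 0.1, -2.4]
opening: 8.5
```

Request:
{"method": "jog_arm", "body": {"motion": [{"linear": [0,-0.001,0],"roll": 0},{"linear": [0,-0.002,0],"roll": 0},{"linear": [0,-0.003,0],"roll": 0},{"linear": [0,-0.004,0],"roll": 0},{"linear": [0,-0.004,0],"roll": 0}]}}

```text
time: 11.15
ee_pos: [477.7, -29.7, 81.5]
tcp_rot: [-0.705, 0.053, -0.053, 0.705]
force: [5.0, 0.6, -1.3]
opening: 8.7
```

Request:
{"method": "jog_arm", "body": {"motion": [{"linear": [0,-0.001,0],"roll": 0},{"linear": [0,-0.003,0],"roll": 0},{"linear": [0,-0.004,0],"roll": 0},{"linear": [0,-0.005,0],"roll": 0},{"linear": [0,-0.005,0],"roll": 0}]}}

```text
time: 11.65
ee_pos: [477.9, -29.8, 86.6]
tcp_rot: [-0.705, 0.053, -0.053, 0.705]
force: [6.1, 0.5, -2.9]
opening: 8.6
```

Request:
{"method": "jog_arm", "body": {"motion": [{"linear": [0,-0.001,0],"roll": 0},{"linear": [0,-0.003,0],"roll": 0},{"linear": [0,-0.004,0],"roll": 0},{"linear": [0,-0.005,0],"roll": 0},{"linear": [0,-0.005,0],"roll": 0}]}}

```text
time: 12.15
ee_pos: [478.3, -29.8, 91.7]
tcp_rot: [0.705, -0.052, 0.054, -0.705]
force: [8.9, -0.5, -3.0]
opening: 8.6
```

```bash
python3 -c "
import numpy as np
f=np.linspace(.0976,1.0728,14)
x=195-195.06*np.cos(f);y=195.06*np.sin(f)-19
for i in range(3):
  b=5*i; X0,Y0=(0,0) if i==0 else (x[b],y[b])
  print([(round(float(x[k]-X0)/1e3,4),round(-float(y[k]-Y0)/1e3,4)) for k in range(b+1,min(b+6,14))])"
```

```text
[(0.0028, -0.0145), (0.0059, -0.0288), (0.01, -0.0428), (0.0152, -0.0565), (0.0213, -0.0698)]
[(0.0071, -0.0128), (0.0152, -0.025), (0.0242, -0.0365), (0.034, -0.0474), (0.0446, -0.0575)]
[(0.0113, -0.0093), (0.0233, -0.0176), (0.0359, -0.0251)]
```

Request:
{"method": "jog_arm", "body": {"motion": [{"linear": [0.003,-0.0145,0],"roll": 0},{"linear": [0.006,-0.029,0],"roll": 0},{"linear": [0.01,-0.043,0],"roll": 0},{"linear": [0.015,-0.0565,0],"roll": 0},{"linear": [0.0215,-0.07,0],"roll": 0}]}}

```text
time: 12.65
ee_pos: [498.5, -33.2, 161.7]
tcp_rot: [0.705, -0.053, 0.053, -0.705]
force: [4.5, -1.5, -5.8]
opening: 8.1
```

```bash
python3 c.py w5.png
python3 - <<'E'
from h import *
print(status.get_obs()['force'])
for n in ['scene','side']:
    rgb,d,K,P=shot(n,n+'1.png')
    rs=nets.masks_of('lid',n)
    if rs: 
        p,u,v=pts(d,K,P,rs[0]['pixels']); a=np.deg2rad(-8.6)
        X=(p[:,:2]-[596.4,-47.4])@[np.cos(a),np.sin(a)]
        q=(X>-70)&(X<60); print(n,rs[0]['p'],np.polyfit(X[q],p[q,2],1))
E
```

```text
12.65 [498.49795139 -33.23091227 161.69291624] 8.143640406924357
[-7.70665619 -1.33433006  3.86507773]
scene 0.92 [ -0.47844303 141.82063782]
side 0.9 [ -0.4507077  138.09757132]
```

Request:
{"method": "jog_arm", "body": {"motion": [{"linear": [0.007,-0.013,0],"roll": 0},{"linear": [0.015,-0.025,0],"roll": 0},{"linear": [0.024,-0.0365,0],"roll": 0},{"linear": [0.034,-0.0475,0],"roll": 0},{"linear": [0.0445,-0.0575,0],"roll": 0}]}}

```text
time: 13.4
ee_pos: [540.3, -40.1, 218.4]
tcp_rot: [0.705, -0.055, 0.051, -0.705]
force: [-22.0, -2.2, 18.3]
opening: 8.3
```

Request:
{"method": "jog_arm", "body": {"motion": [{"linear": [0.0115,-0.0095,0],"roll": 0},{"linear": [0.0235,-0.0175,0],"roll": 0},{"linear": [0.036,-0.025,0],"roll": 0},{"linear": [0.036,-0.025,0],"roll": 0},{"linear": [0.036,-0.025,0],"roll": 0}]}}

```text
time: 13.9
ee_pos: [577.3, -46.1, 244.2]
tcp_rot: [0.706, -0.054, 0.053, -0.705]
force: [-16.0, -4.9, 21.9]
opening: 8.4
```

Request:
{"method": "jog_arm", "body": {"motion": [{"linear": [0,0,0],"roll": 0},{"linear": [0,0,0],"roll": 0},{"linear": [0,0,0],"roll": 0},{"linear": [0,0,0],"roll": 0},{"linear": [0,0,0],"roll": 0}]}}

```text
time: 14.4
ee_pos: [577.1, -46.0, 244.1]
tcp_rot: [0.706, -0.054, 0.053, -0.705]
force: [-14.7, -4.3, 21.9]
opening: 8.4
```

Run:
```python
from h import *
o=status.get_obs();print(o['ee_pos'],o['force'],o['opening'],o['qd'].round(3))
for n in ['scene','side']:
    rgb,d,K,P=shot(n,n+'2.png')
    rs=nets.masks_of('lid',n)
    if rs: 
        p,u,v=pts(d,K,P,rs[0]['pixels']); a=np.deg2rad(-8.6)
        X=(p[:,:2]-[596.4,-47.4])@[np.cos(a),np.sin(a)]
        q=(X>0)&(X<60)&(p[:,2]>110); s=np.polyfit(X[q],p[q,2],1); s2=np.polyfit(p[q,2],X[q],1);print(n,rs[0]['p'],np.rad2deg(np.arctan(-s[0])),np.rad2deg(np.arctan(-1/s2[0])),q.sum())
    p,u,v=pts(d,K,P);q=(p[:,2]>90)&(p[:,2]<125)&(np.hypot(p[:,0]-595,p[:,1]-124)<18)
    print('rod',q.sum(),p[q].max(0).round() if q.sum() else '')
```

```text
[577.05307681 -46.04904454 244.1222417 ] [-14.70710098  -4.29171046  21.91568875] 8.423562401922467 [ 0.002  0.    -0.001  0.001  0.002 -0.001  0.   ]
scene 0.56 58.09022724080053 58.90637300583464 6382
rod 110 [607. 136. 117.]
side 0.62 57.45447010682451 58.581026553234224 3182
rod 66 [603. 132. 114.]
```

View pics/side2.png

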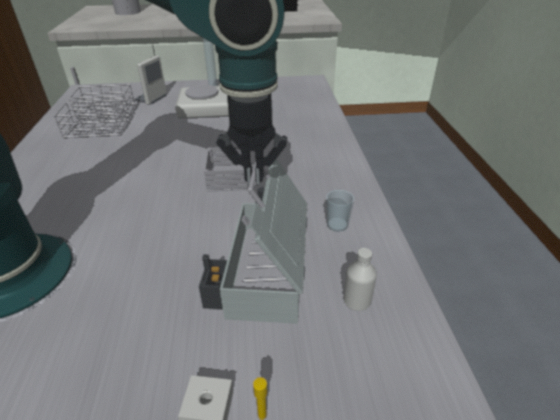

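Request:
{"method": "jog_arm", "body": {"motion": [{"linear": [0.0005,-0.001,0],"roll": 0},{"linear": [0.001,-0.002,0],"roll": 0},{"linear": [0.0015,-0.003,0],"roll": 0},{"linear": [0.0015,-0.003,0],"roll": 0},{"linear": [0.0015,-0.003,0],"roll": 0}]}}

```text
time: 15.1
ee_pos: [578.6, -46.4, 245.3]
tcp_rot: [0.706, -0.054, 0.052, -0.705]
force: [-1.2, -6.2, -3.7]
opening: 8.4
```

Request:
{"method": "jog_arm", "body": {"motion": [{"linear": [0,0,0],"roll": 0},{"linear": [0,0,0],"roll": 0},{"linear": [0,0,0],"roll": 0},{"linear": [0,0,0],"roll": 0},{"linear": [0,0,0],"roll": 0}]}}

```text
time: 15.6
ee_pos: [578.6, -46.4, 245.3]
tcp_rot: [0.706, -0.054, 0.052, -0.705]
force: [-0.7, -6.2, -3.7]
opening: 8.5
```

Forces are down to a few newtons, the lid is held at about 59–60°, and the rod is home. I'm handing in.

```bash
python3 -c "
from rig import job_done; print(job_done())"
```

```text
the job is handed in; nothing more can be done
None
```

The rod is in the holder, the lid is being held open at about 60°, and I handed the job in at about 16 s of the 69 s allowed.

- **Rod:** I slid the grey rod down until it bottomed out at about 18 N, then let go. The wrist camera put the top of its head at 111–112 mm, against 112 mm expected when fully home. The scene and side cameras later read 117 and 114 mm (single highest points), so they agree less closely.
- **Tug test:** I gripped the handle and pulled it up 14 mm, well past the 6–7 mm of play. The pull was only about 3 N, so the lid was not caught and I left the catch knob alone.
- **Lid:** I lifted it along its arc. The two cameras measured 57.5–59°, so I raised it slightly. That also cut the sideways load from about 26 N to a few newtons. I did not re-measure the angle with a camera after this adjustment; from the distance moved it should be about 59–60°.
- **Other items:** the last side picture shows the beaker, bottle and yellow look-alike in place. The basket is partly hidden by the gripper there, but nothing went near it.

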